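# Load the backup battery through the dock's spring flap

## Robot

A 6-joint arm with a two-finger parallel gripper is mounted at the origin on the work surface. World frame = base frame: x ahead of the robot, y to its left, z up, the work surface at z = 0. Lengths are in m, angles in rad, forces in N, time in s.
With the tool pointing down it reaches from about 0.35 to 0.85 m from the base axis. Payload 8.1 kg.
Tool frame: the origin (TCP) lies on the centre line of the jaws, within the pads' length; the fingertips stand arm.tip_extent ahead of it and the grasp point (between the pads) lies 6 mm ahead of it (arm.tip_extent is the distance from the TCP to the fingertips, in m); x points along the fingers, y is the direction in which the jaws open and shut, and the axes are right-handed (so a half turn about x gives the same grasp; the last joint's range is limited). The gripper opens to 93 mm and grips with 3 to 60 N. Pads are 15 mm wide; open, the fingers measure 128 mm over their backs; the gripper's body (75 mm by 188 mm) begins 65 mm behind the grasp point.
Start: joints at [1.043, 0.13, 1.488, -0, 1.523, -0.085], TCP at [0.257, 0.542, 0.244] pointing down, gripper open.
Joint ranges: [-2.96, 2.96], [-0.89, 2.26], [0.02, 2.5], [-1.34, 4.48], [0, 2.73], [-2.66, 2.66]. Speed limits (rad/s): [2.39, 2.39, 2.79, 3.14, 3.14, 3.14].

## Interface

Orientations are given as [roll, pitch, yaw] about the fixed x, y, z axes, in that order (R = Rz(yaw) Ry(pitch) Rx(roll)).
In Python, from rig import arm gives the robot as it stands.
- The arm moves only by the shell command python3 -m inch 'ROWS'. ROWS is text: rows parted by semicolons, each of 5 numbers parted by spaces: the finger opening in mm, from 0 to 93, then the shift along the tool's x, y, z in units of 60 mm (1.0 is 60 mm), then the turn about the tool's x in units of 10 degrees (1.0 is 10 degrees). In form: gripper x y z turn; .... A call has 1 to 20 rows; each row is the pose to reach, as a shift and turn from the pose commanded when the call began, along the tool's axes at that moment; what a row does not reach only later rows make up. A row lasts 1/8 s, in which the tool goes at most 62.5 mm and 10.7 degrees, less where a joint would pass 70% of its speed; a pose out of reach is approached as far as the arm can. A call with a gripper value outside its range is refused whole. The fingers move at their own pace and stop on an object; the grip force is fixed at half the most. Time passes only in rows, so rows that repeat a pose let the fingers close. It gives the time, the measured TCP pose, the force and the opening at its end, in the units of the state.
- arm.state(): the state, without advancing time (a new reading comes with each control period).
- arm.camera(name): name is "side" or "top"; returns a dict with "image" (480x640x3 uint8, red, green, blue), "vertical_fov" (degrees; the focal length in pixels is half the picture's height over the tangent of half this angle, whatever the lens; pixels are square), "cx", "cy" (the principal point, pixels), "T" (4x4, takes a point from camera to world coordinates). Camera axes: x right, y down, z forward; pixel columns grow to the right and rows downward; lengths in m; the calibration is good to about 2 mm. A picture is of the moment at which its call begins. There is no depth.
- arm.sign_off(): hands the job in, once; it reports no verdict.
The state is a dict: "t": time; "joint_positions": joint angles; "qvel": joint speeds; "effort": joint torques, N m; "ee_pos": TCP position; "eef_rot": TCP orientation; "contact_force": force on the tool from outside, world axes, zero at the start; "wrist_torque": the same for the moment, N m; "opening": opening from 0.0 (shut) to 1.0 (fully open).
Only numpy, scipy, OpenCV 4.12 (cv2) and the standard library are available. Lean on these libraries where they do the work, as an engineer would, in place of code of your own. Each camera call takes 0.05 s, during which the arm holds its last target. There are 200 camera calls.

## Task

Take the battery cartridge from the desk and push it, standing on end, down through the spring flap of the battery dock until it sits fully home on the contact block at the bottom of the bay, and let the flap fall shut above it. Feel for the bottom and press it home firmly but gently, with no more than about 25 N, and leave the router, power adapter, mug and screwdriver where they are.

Things in the scene. Friction and masses are not known exactly. Their poses are not given: they have to be found in the camera images.
- cartridge_center (a point): Centre of the battery cartridge, a loose black plastic block with paper labels on its two broad faces, 28 mm (its x) by 60 mm (its y) by 80 mm high (its z, up as it stands on the desk at the start), 0.15 to 0.3 kg; the long edges of its foot are bevelled 6 mm. This point is 40 mm above its underside. Either way round about z fits the bay. Grip it across the 28 mm.
- dock_mouth (a point): Bay's centre line at the dock's flat top, 135 mm above the desk. z points up out of the bay, x along the cartridge's 28 mm, y along its 60 mm. The mouth (x -21 to +15 mm, y -33 to +33 mm) is flared by 3 to 4 mm at the top except at -x. The seated cartridge's top lies 38 to 45 mm below this point: follow it in with something slim (closed fingers under 26 mm along x and 60 mm along y fit).
- flap (a joint): Angle of the black dust flap in the mouth, 32.5 by 63 mm, hinged along y at x = -19 mm, 3 mm below the top. 0 = shut and level, 1.55 = hanging down in the bay. A spring shuts it: pushing the cartridge through takes 3 to 8 N; open, it presses with 2 to 4 N on what is in the mouth and may hold up the released cartridge. It shuts once the whole cartridge is over 37 mm deep and the fingers are out.
- cartridge: The same cartridge, origin at the centre of its underside.
- terminal: Brass contact block at the bottom of the bay, out of sight; the cartridge must rest on its flat top, 29 by 60 mm. Origin on the bay's centre line at desk height. Its top is set differently each time, 10 to 17 mm above this origin (118 to 125 mm below the dock's top), and has to be felt: it is rigid, the force rises steeply there. Two weak sprung pins (1 N) stand 2 mm proud of it.
- dock: Fixed grey dock box, origin on the bay's centre line on the desk; spans x -47 to +41 mm, y +-54 mm. The first 40 mm of the bay are wider towards -x for the hanging flap; sloping lead-ins follow; below 50 mm deep it is 30 by 62 mm, 1 mm clear of the cartridge. Two sprung clips in the y walls, 99 mm deep, rub on the cartridge's last 20 to 25 mm: it must be pushed down, with 3 to 10 N.
- router: Bystander: black router 130 by 220 mm with four upright antennas 170 mm tall; origin under its centre.
- adapter: Bystander: black power adapter brick 50 by 90 by 32 mm; origin under its centre.
- mug: Bystander: white mug 80 mm across and 90 mm high; origin under its centre.
- screwdriver: Bystander: screwdriver lying on the desk.
Mind the look-alikes: they are no part of the job. Leave any purple look-alike of the dock alone.

How it is judged:
On the way, in this order (a step that is already met when the one before it is completed fails the run):
1. the cartridge stands in the mouth with the flap pushed open by it (value of joint flap above 0.9 rad and z of cartridge_center in the frame of dock_mouth below 0.02 m and horizontal distance between cartridge_center and dock_mouth below 0.012 m and angle between the z axis of cartridge_center and the z axis of dock_mouth, either way round below 0.2 rad), for 0.1 s.
2. the cartridge is pressed home on the contact block with at least 5 N (z of cartridge_center in the frame of dock_mouth below -0.076 m and horizontal distance between cartridge_center and dock_mouth below 0.004 m and angle between the z axis of cartridge_center and the z axis of dock_mouth, either way round below 0.06 rad and contact force between cartridge and terminal above 5 N), for 0.1 s.
At the end, for the whole second after the job is handed in: The cartridge sits upright in the bay with its underside resting on the contact block (pressing on it with over 0.3 N, centre over 76 mm below the dock's top), centred within 4 mm and within 0.06 rad, at rest and released, and the flap is shut (under 0.08 rad) (z of cartridge_center in the frame of dock_mouth below -0.076 m and horizontal distance between cartridge_center and dock_mouth below 0.004 m and angle between the z axis of cartridge_center and the z axis of dock_mouth, either way round below 0.06 rad and contact force between cartridge and terminal above 0.3 N and value of joint flap below 0.08 rad and linear speed of cartridge below 0.01 m/s and contact force between the fingers and cartridge below 0.1 N); the robot touches nothing.
It fails at once if the cartridge is pressed on the contact block with more than 28 N (contact force between cartridge and terminal above 28 N).
It fails at once if the gripper presses on the dock with more than 28 N (contact force between the fingers and dock above 28 N).
It fails at once if the router, adapter, mug or screwdriver is moved by more than 20 mm (distance of any of router, adapter, mug, screwdriver from where it was at the start of the episode above 0.02 m).
It also fails if it takes over 72 s, if anything falls off the work surface, if the arm or the gripper's body presses on something with over 40 N, if the wrist force passes 120 N, or if a joint passes its speed limit or range.

## Working session

There is one attempt and no reset: what is moved stays moved. The work goes in short steps, Python scripts to look and compute and a shell command to move; the robot and the scene stay as the last step left them, time stands still between calls to the robot, and variables do not carry over. Pictures are saved under pics/ and viewed, about 8 in all and at most 12, crops included, and the job is handed in when it is done.

```bash
mkdir -p pics; python3 - <<'E'
from rig import arm
import cv2,numpy as np
s=arm.state();print(s, arm.tip_extent)
for n in("top","side"):
    c=arm.camera(n);cv2.imwrite(f"pics/{n}0.png",c["image"][:,:,::-1]);print(n,c["vertical_fov"],c["cx"],c["cy"],np.round(c["T"],4).tolist())
E
```

```text
{'t': 0.0, 'joint_positions': array([ 1.04256714e+00,  1.31142603e-01,  1.48926812e+00,  2.68680075e-05,
        1.52301264e+00, -8.54181087e-02]), 'qvel': array([ 0.00049495, -0.00086349, -0.00087877, -0.00088781, -0.00040853,
       -0.00034727]), 'effort': array([ 1.70743493e-03, -5.59851301e+01, -4.91766071e+01,  7.67996768e-02,
        3.53403669e-02, -1.41505434e-04]), 'ee_pos': array([0.25680472, 0.54168531, 0.24260463]), 'eef_rot': array([-1.67087158,  1.56896542, -2.11368396]), 'contact_force': array([0.06692184, 0.6391415 , 0.13955829]), 'wrist_torque': array([-0.03490247,  0.00831986,  0.01354731]), 'opening': 1.0031454021242432} 0.025
top 53.57803353072154 320.78782656490677 239.15784597204424 [[0.0012, -0.9892, 0.1464, 0.4359], [-0.9998, 0.0016, 0.0192, -0.0723], [-0.0193, -0.1464, -0.989, 1.1946], [0.0, 0.0, 0.0, 1.0]]
side 46.5807801507308 316.89275172785256 247.36365234757346 [[-0.9708, -0.178, 0.1608, 0.393], [-0.2396, 0.7492, -0.6175, 0.6483], [-0.0106, -0.638, -0.77, 1.0035], [0.0, 0.0, 0.0, 1.0]]
```

View pics/top0.png

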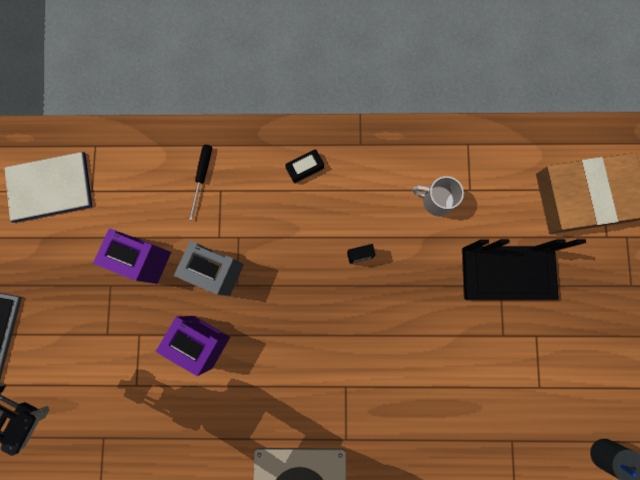

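View pics/side0.png

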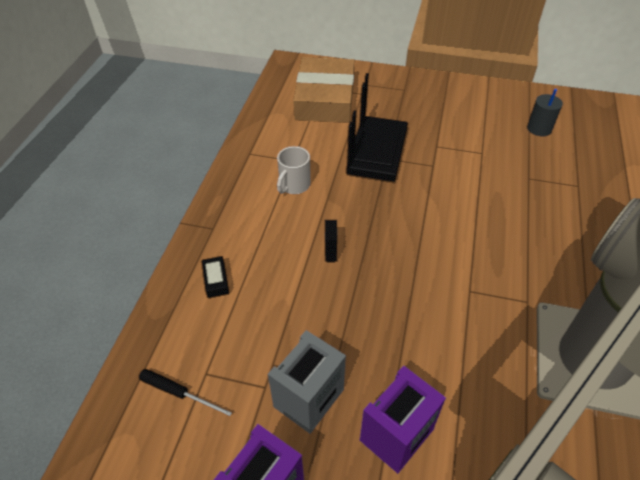

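The top view shows the cartridge standing at about (361,254), the grey dock at (208,268), and the adapter lying at (304,165) with a label. I'll enlarge the cartridge and the dock.

```bash
python3 - <<'E'
import cv2,numpy as np
t=cv2.imread("pics/top0.png");s=cv2.imread("pics/side0.png")
def cr(i,x,y,w,h):
    return cv2.resize(i[y:y+h,x:x+w],(400,300),interpolation=cv2.INTER_CUBIC)
g=lambda i:np.clip((i/255.)**.5*255,0,255).astype(np.uint8)
m=np.vstack([np.hstack([cr(g(t),340,235,40,30),cr(g(t),168,235,80,60)]),np.hstack([cr(g(s),300,214,72,54),cr(g(s),248,328,120,90)])])
cv2.imwrite("pics/crop0.png",m)
E
```

```text
(no output)
```

View pics/crop0.png

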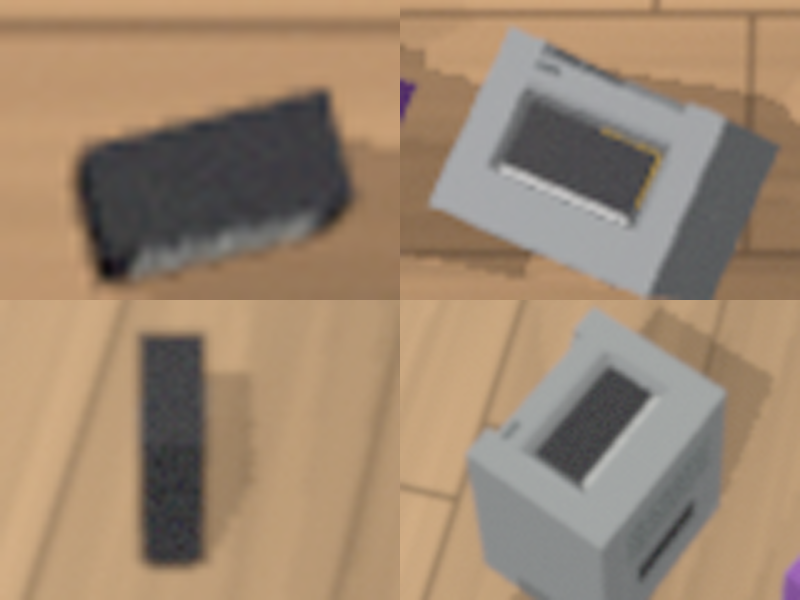

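The crops show the cartridge top face (top view) and the dock mouth, with a bright flare strip on the low-x long edge. Next I'll fit the cartridge box to both silhouettes and rectify the dock's top at z = 0.135.

```bash
cat > h.py <<'E'
import numpy as np,cv2
from rig import arm
CAM={}
def cam(n):
    c=arm.camera(n);return c
def proj(c,P):
    T=c["T"];p=(np.atleast_2d(P)-T[:3,3])@T[:3,:3];f=240/np.tan(np.radians(c["vertical_fov"]/2))
    return np.c_[c["cx"]+f*p[:,0]/p[:,2],c["cy"]+f*p[:,1]/p[:,2]]
def ray(c,uv,z):
    f=240/np.tan(np.radians(c["vertical_fov"]/2));uv=np.atleast_2d(uv)
    d=np.c_[(uv[:,0]-c["cx"])/f,(uv[:,1]-c["cy"])/f,np.ones(len(uv))]@c["T"][:3,:3].T
    o=c["T"][:3,3];return o+d*((z-o[2])/d[:,2])[:,None]
def rect(c,x,y,yaw,z,w=.06,s=3000):
    # rectified patch: col = local y, row = -local x
    L=np.array([[w,-w],[w,w],[-w,w],[-w,-w]]);R=np.array([[np.cos(yaw),-np.sin(yaw)],[np.sin(yaw),np.cos(yaw)]])
    W=np.c_[L@R.T+[x,y],np.full(4,z)];n=int(2*w*s)
    H=cv2.getPerspectiveTransform(proj(c,W).astype(np.float32),np.float32([[0,0],[n,0],[n,n],[0,n]]))
    return cv2.warpPerspective(c["image"][:,:,::-1],H,(n,n),flags=cv2.INTER_CUBIC)
E
python3 - <<'E'
from h import *
from scipy.optimize import minimize
cs={n:cam(n) for n in("top","side")}
# cartridge silhouettes
roi={"top":(340,235,40,30),"side":(300,214,72,54)}
S=6;M={}
for n,(x,y,w,h) in roi.items():
    g=cs[n]["image"][y:y+h,x:x+w].astype(int)
    sat=g[:,:,0]-g[:,:,2]   # wood is orange
    m=(sat<22).astype(np.float32)
    M[n]=cv2.resize(m,None,fx=S,fy=S,interpolation=cv2.INTER_LINEAR); print(n,m.sum(),np.percentile(sat,[5,25,50,75]))
def box(x,y,a,hx=.014,hy=.03,H=.08):
    R=np.array([[np.cos(a),-np.sin(a)],[np.sin(a),np.cos(a)]])
    return np.array([[*(R@[i*hx,j*hy]+[x,y]),k*H] for i in(-1,1) for j in(-1,1) for k in(0,1)])
def cost(p,ns=("top","side")):
    s=0
    for n in ns:
        x0,y0,w,h=roi[n];q=(proj(cs[n],box(*p))-[x0,y0]+.5)*S-.5
        hull=cv2.convexHull(np.float32(q)); im=np.zeros(M[n].shape,np.uint8)
        cv2.fillConvexPoly(im,np.round(hull*16).astype(np.int32),1,shift=4)
        s+=np.abs(im-M[n]).sum()/S/S
    return s
p0=ray(cs["top"],[[361,250]],.08)[0];print(p0)
for ns in(("top","side"),("top",),("side",)):
    b=min((minimize(cost,[p0[0],p0[1],a],args=(ns,),method="Nelder-Mead",options=dict(initial_simplex=[[p0[0],p0[1],a],[p0[0]+.01,p0[1],a],[p0[0],p0[1]+.01,a],[p0[0],p0[1],a+.2]],xatol=1e-5)) for a in(0,.2,.4,-.2)),key=lambda r:r.fun)
    print(ns,b.x,b.fun)
c=cs["top"];q=ray(c,np.array([[112,28],[30,205],[250,298]])/5+[168,235]-.4,.135);print(q)
d=q[2]-q[1];L=q[0]-q[1];print(np.linalg.norm(d),np.linalg.norm(L))
E
```

```text
top 354.0 [-2.  2. 64. 91.]
side 438.0 [-1. 68. 80. 87.]
[ 0.57491402 -0.14557074  0.08      ]
('top', 'side') [ 0.56949413 -0.147074    0.23426613] 176.01620483398438
('top',) [ 0.57103205 -0.14666501  0.24570876] 47.64081954956055
('side',) [ 0.56871872 -0.15099269  0.21463631] 112.28820037841797
[[0.59086986 0.24460039 0.135     ]
 [0.51071746 0.27822483 0.135     ]
 [0.46933643 0.17777242 0.135     ]]
0.10864197295700466 0.08691955818580711
```

```bash
python3 - <<'E'
import re
from h import *
from scipy.optimize import minimize
cs={n:cam(n) for n in("top","side")}
roi={"top":(340,235,40,30),"side":(300,214,72,54)}
S=6;M={}
for n,(x,y,w,h) in roi.items():
    g=cs[n]["image"][y:y+h,x:x+w].astype(float)
    r=(g[:,:,0]-g[:,:,2])/g.max(2).clip(1)
    m=((r<.3)).astype(np.uint8)
    k,l,st,_=cv2.connectedComponentsWithStats(m,connectivity=4);m=(l==1+np.argmax(st[1:,4])).astype(np.float32)
    M[n]=cv2.resize(m,None,fx=S,fy=S); print(n,m.sum())
def box(x,y,a,hx=.014,hy=.03,H=.08):
    R=np.array([[np.cos(a),-np.sin(a)],[np.sin(a),np.cos(a)]])
    return np.array([[*(R@[i*hx,j*hy]+[x,y]),k*H] for i in(-1,1) for j in(-1,1) for k in(0,1)])
def cost(p,ns=("top","side")):
    s=0
    for n in ns:
        x0,y0,w,h=roi[n];q=(proj(cs[n],box(*p))-[x0,y0]+.5)*S-.5
        im=np.zeros(M[n].shape,np.uint8)
        cv2.fillConvexPoly(im,np.round(cv2.convexHull(np.float32(q))*16).astype(np.int32),1,shift=4)
        s+=np.abs(im-M[n]).sum()/S/S
    return s
p0=[.57,-.147]
for ns in(("top","side"),("top",),("side",)):
    b=min((minimize(cost,[p0[0],p0[1],a],args=(ns,),method="Nelder-Mead",options=dict(initial_simplex=[[p0[0],p0[1],a],[p0[0]+.01,p0[1],a],[p0[0],p0[1]+.01,a],[p0[0],p0[1],a+.2]],xatol=1e-5)) for a in(0,.2,.4)),key=lambda r:r.fun)
    print(ns,b.x,b.fun)
yaw=np.radians(-22.6)
ims=[cv2.resize(rect(cs[n],.530,.211,yaw,.135),(390,390)) for n in cs]
for i in ims:
    for k in range(-5,6):
        q=int(195+k*.01/.12*390);cv2.line(i,(q,0),(q,6),(0,0,255));cv2.line(i,(0,q),(6,q),(0,0,255))
cv2.imwrite("pics/rect.png",np.hstack(ims))
E
```

```text
top 332.0
side 386.0
('top', 'side') [ 0.57090518 -0.14821393  0.23472698] 233.02700805664062
('top',) [ 0.57079073 -0.14708056  0.28855922] 67.69097137451172
('side',) [ 0.57089365 -0.15315614  0.23363692] 160.2222137451172
```

View pics/rect.png

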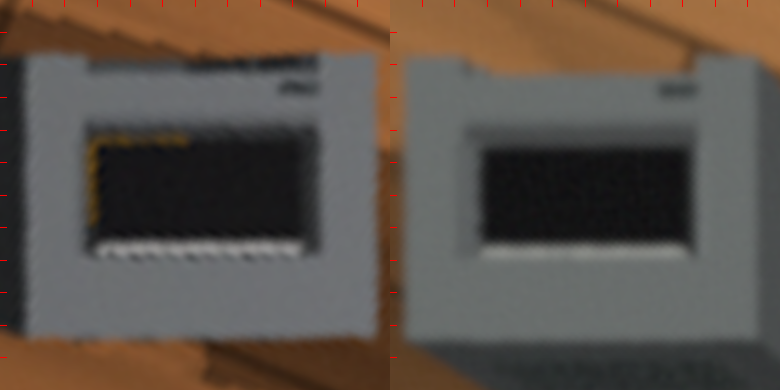

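The rectified tops show the mouth nearer the upper edge (about 21 mm margin against 25 mm) with flares on all sides but the lower. So dock +x points up the patch, yaw is about -22.6°, and the bay centre is about (0.532, 0.211). The cartridge fit residual is too big, so I'll check its overlay.

```bash
python3 - <<'E'
from h import *
cs={n:cam(n) for n in("top","side")}
roi={"top":(340,235,40,30),"side":(300,214,72,54)}
def box(x,y,a,hx=.014,hy=.03,H=.08):
    R=np.array([[np.cos(a),-np.sin(a)],[np.sin(a),np.cos(a)]])
    return np.array([[*(R@[i*hx,j*hy]+[x,y]),k*H] for i in(-1,1) for j in(-1,1) for k in(0,1)])
o=[]
for n,(x,y,w,h) in roi.items():
    im=cs[n]["image"][y:y+h,x:x+w,::-1];s=400/w
    im=cv2.resize((np.sqrt(im/255.)*255).astype(np.uint8),(400,300),interpolation=cv2.INTER_CUBIC)
    for p,col in(((.5708,-.148,.26),(0,0,255)),((.5708,-.148,1.57+.26),(0,255,0))):
        q=(proj(cs[n],box(*p))-[x,y]+.5)*s-.5
        print(n,cv2.contourArea(cv2.convexHull(np.float32(q)))/s/s)
        for a in range(8):
            for b in(1,2,4):
                if not a&b and col[2]: cv2.line(im,tuple(map(int,q[a])),tuple(map(int,q[a|b])),col,1)
    o.append(im)
cv2.imwrite("pics/ov.png",np.hstack(o))
E
```

```text
top 393.68311028616273
top 392.46065126248516
side 557.4454204648963
side 867.1743275725115
```

View pics/ov.png

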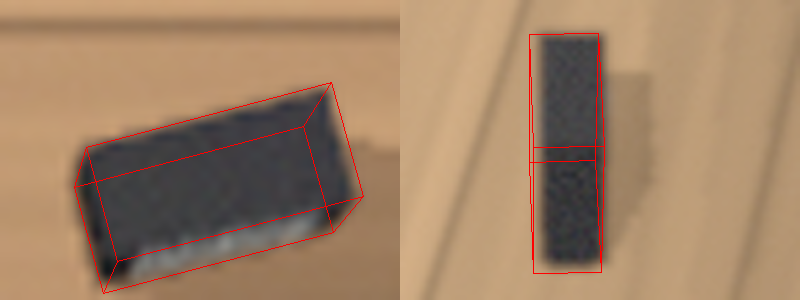

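The box's position and yaw agree to about 2 mm (0.570, -0.148, yaw 0.25), though its silhouette is slightly smaller than nominal. That is ample for a 93 mm jaw, so I'll work out the first move.

```bash
cat >> h.py <<'E'
from scipy.spatial.transform import Rotation as Ro
def delta(target,yaw):
    """target TCP xyz, yaw of jaw axis (mod pi) -> rows units"""
    s=arm.state();R=Ro.from_euler("xyz",s["eef_rot"]).as_matrix()
    d=R.T@(np.array(target)-s["ee_pos"])/.06
    a=np.arctan2(R[1,1],R[0,1]); da=(yaw-a+np.pi/2)%np.pi-np.pi/2
    print("tcp",s["ee_pos"].round(4),"down",R[:,0].round(4),"jaw yaw",np.degrees(a).round(2),"q6",s["joint_positions"][5].round(2),"q1",s["joint_positions"][0].round(2),"F",s["contact_force"].round(1),"open",round(s["opening"]*93,1),"t",s["t"])
    print("shift",d.round(3),"turn",(np.degrees(-da)/10).round(3),"(or +-18)")
E
python3 -c "
from h import *
delta([.570,-.148,.18],.25)"
```

```text
tcp [0.2571 0.5421 0.2435] down [-1.e-04 -3.e-04 -1.e+00] jaw yaw 64.63 q6 -0.09 q1 1.04 F [ 0.4 -0.1  0.3] open 92.7 t 0.4
shift [ 1.06  -8.156  9.641] turn 5.03 (or +-18)
```

```bash
python3 -m inch '93 0 -8.156 9.641 5.03;93 0 -8.156 9.641 5.03;93 0 -8.156 9.641 5.03;93 0 -8.156 9.641 5.03;93 0 -8.156 9.641 5.03;93 0 -8.156 9.641 5.03;93 0 -8.156 9.641 5.03;93 0 -8.156 9.641 5.03;93 0 -8.156 9.641 5.03;93 0 -8.156 9.641 5.03;93 0 -8.156 9.641 5.03;93 0 -8.156 9.641 5.03;93 0 -8.156 9.641 5.03;93 0 -8.156 9.641 5.03;93 0.5 -8.156 9.641 5.03;93 1 -8.156 9.641 5.03;93 1 -8.156 9.641 5.03;93 1 -8.156 9.641 5.03'; python3 - <<'E'
from h import *
delta([.570,-.148,.085],.25)
o=[]
for n,(x,y,w,h) in {"top":(325,215,80,60),"side":(270,170,120,90)}.items():
    im=cam(n)["image"][y:y+h,x:x+w,::-1]
    o.append(cv2.resize((np.sqrt(im/255.)*255).astype(np.uint8),(400,300),interpolation=cv2.INTER_CUBIC))
cv2.imwrite("pics/c1.png",np.hstack(o))
E
```

```text
t: 2.65
ee_pos: [0.5705, -0.147, 0.1852]
eef_rot: [1.082, 1.569, -0.238]
contact_force: [0.3, -0.2, 0.6]
opening: 1.002
tcp [ 0.5705 -0.147   0.1852] down [ 1.4e-03 -3.0e-04 -1.0e+00] jaw yaw 14.41 q6 -0.59 q1 -0.34 F [ 0.3 -0.2  0.6] open 93.2 t 2.65
shift [ 1.67  -0.014  0.014] turn 0.008 (or +-18)
```

View pics/c1.png

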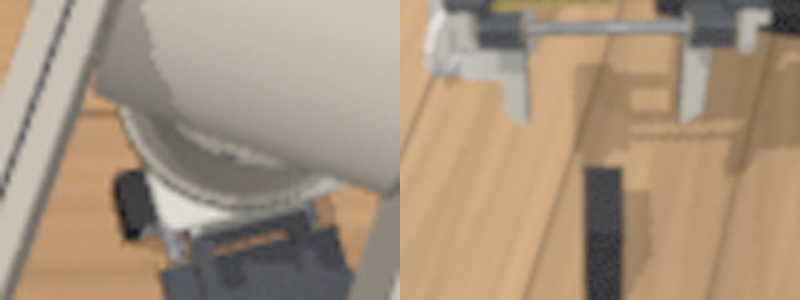

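The fingers straddle the cartridge in the side view (jaw middle at crop column 608, cartridge at 603). I'll descend and check the side camera's bias at the known fingertip.

```bash
python3 -c "
from h import *
c=cam('side');print(proj(c,[.5705,-.147,.1602]),'seen mid', 270+208/3.33,170+120/3.33)
print(proj(c,[.5705,-.147,.08]))
print(ray(c,[[270+203/3.33,170+168/3.33],[270+203/3.33,170+233/3.33]],.08))
"
python3 -m inch '93 .8 0 0 0;93 1.4 0 0 0;93 1.67 0 0 0;93 1.67 0 0 0;20 1.67 0 0 0;20 1.67 0 0 0;20 1.67 0 0 0;20 1.67 0 0 0;20 1.67 0 0 0;20 1.67 0 0 0;20 1.67 0 0 0;20 1.67 0 0 0'
```

```text
[[329.82312019 204.72122706]] seen mid 332.46246246246244 206.03603603603602
[[329.55777646 230.03965663]]
[[ 0.57389977 -0.17562004  0.08      ]
 [ 0.56104036 -0.11966266  0.08      ]]
t: 4.3
ee_pos: [0.57, -0.1478, 0.0833]
eef_rot: [-2.148, 1.571, 2.815]
contact_force: [-0.3, -1.2, -0.1]
opening: 0.296
```

```bash
python3 -m inch '20 -.8 0 0 0;20 -1.8 0 0 0;20 -2.8 0 0 0;20 -2.95 0 0 0;20 -2.95 0 0 0'; python3 -c "
from h import *
delta([.5324,.2107,.26],-.394)"
```

```text
t: 4.92
ee_pos: [0.5701, -0.1479, 0.2603]
eef_rot: [0.912, 1.57, -0.409]
contact_force: [-0.2, 0.3, -3.1]
opening: 0.302
tcp [ 0.5701 -0.1479  0.2603] down [ 4.e-04 -2.e-04 -1.e+00] jaw yaw 14.33 q6 -0.59 q1 -0.34 F [-0.2  0.3 -3.1] open 28.1 t 4.925
shift [ 4.000e-03  8.700e-01 -5.946e+00] turn 3.69 (or +-18)
```

```bash
python3 -m inch '20 0 .05 -.4 .3;20 0 .15 -1 .6;20 0 .25 -1.7 1.1;20 0 .36 -2.5 1.6;20 0 .48 -3.3 2.1;20 0 .6 -4.1 2.6;20 0 .71 -4.8 3.1;20 0 .79 -5.4 3.4;20 0 .85 -5.8 3.6;20 0 .87 -5.946 3.69;20 0 .87 -5.946 3.69;20 0 .87 -5.946 3.69'; python3 - <<'E'
from h import *
delta([.5324,.2107,.26],-.394)
o=[]
for n,(x,y,w,h) in {"top":(158,220,100,100),"side":(228,260,150,150)}.items():
    im=cam(n)["image"][y:y+h,x:x+w,::-1]
    o.append(cv2.resize((np.sqrt(im/255.)*255).astype(np.uint8),(400,400),interpolation=cv2.INTER_CUBIC))
cv2.imwrite("pics/c2.png",np.hstack(o))
E
```

```text
t: 6.42
ee_pos: [0.5323, 0.2097, 0.2597]
eef_rot: [-0.578, 1.57, -2.543]
contact_force: [-0.1, 0.8, -2.0]
opening: 0.298
tcp [0.5323 0.2097 0.2597] down [-1.1e-03 -7.0e-04 -1.0e+00] jaw yaw -22.59 q6 0.68 q1 0.29 F [-0.1  0.8 -2. ] open 27.7 t 6.425
shift [-0.006 -0.005 -0.017] turn -0.002 (or +-18)
```

View pics/c2.png

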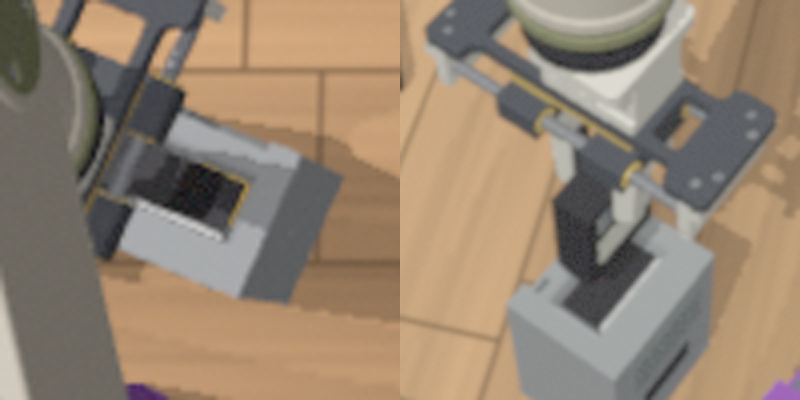

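The top and side views show the cartridge hanging over the mouth, its foot visible at about (287-301, 358-364) in the side picture. I'll overlay the models to check centring.

```bash
cat > ov.py <<'E'
from h import *
import sys
def ov(name,crops,cart,dockp,yoff=0):
    o=[]
    s=arm.state();a=np.radians(-22.6);X=np.array([np.cos(a),np.sin(a)]);Y=np.array([-X[1],X[0]])
    W=lambda c,l:np.array([[*(np.array(c)+p[0]*X+p[1]*Y),p[2]] for p in np.array(l)])
    zb=s["ee_pos"][2]-.0833
    for n,(x,y,w,h) in crops.items():
        c=cam(n);k=400/w;im=c["image"][y:y+h,x:x+w,::-1]
        im=cv2.resize((np.sqrt(im/255.)*255).astype(np.uint8),None,fx=k,fy=k,interpolation=cv2.INTER_CUBIC)
        def pl(P,col): 
            q=(proj(c,P)-[x,y]+.5)*k-.5;cv2.polylines(im,[np.round(q*16).astype(np.int32)],True,col,1,cv2.LINE_AA,4)
        r=lambda x0,x1,y0,y1,z:[[x0,y0,z],[x1,y0,z],[x1,y1,z],[x0,y1,z]]
        for z,hx in((0,.008),(.006,.014),(.08,.014)): pl(W(s["ee_pos"][:2],r(-hx,hx,-.03+yoff,.03+yoff,zb+z)),(0,0,255))
        pl(W(dockp,r(-.021,.0185,-.0365,.0365,.135)),(0,255,0));pl(W(dockp,r(-.047,.041,-.054,.054,.135)),(0,255,0))
        o.append(im)
    cv2.imwrite(name,np.hstack(o))
E
python3 -c "
from ov import *
ov('pics/c3.png',{'top':(175,235,70,70),'side':(260,315,90,90)},0,[.5324,.2107])"
```

```text
(no output)
```

View pics/c3.png

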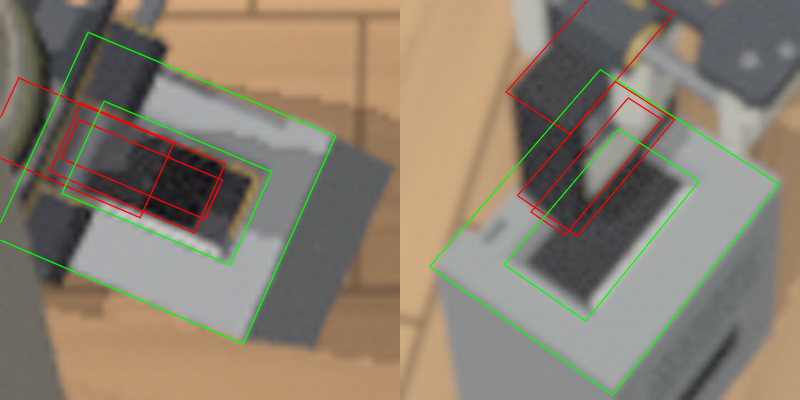

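Both overlays match within about 1 mm: the cartridge model (red) on its visible end face and the dock model (green) on the box and mouth. I'll insert with force checks.

```bash
python3 -m inch '20 .3 0 -.01 0;20 .6 0 -.01 0;20 .7 0 -.01 0;20 .8 0 -.01 0;20 .9 0 -.01 0;20 1 0 -.01 0;20 1 0 -.01 0'; python3 -m inch '20 .1 0 0 0;20 .2 0 0 0;20 .3 0 0 0;20 .3 0 0 0'
```

```text
t: 7.5
ee_pos: [0.5332, 0.2113, 0.2006]
eef_rot: [2.149, 1.569, 0.184]
contact_force: [3.6, -0.2, -1.0]
opening: 0.298
t: 8.0
ee_pos: [0.5318, 0.211, 0.181]
eef_rot: [-0.876, 1.568, -2.841]
contact_force: [2.3, -1.0, -3.3]
opening: 0.294
```

```bash
python3 -m inch '20 .08 0 0 0;20 .16 0 0 0;20 .23 0 0 0;20 .29 0 0 0;20 .29 0 0 0;20 .29 0 0 0'
```

```text
t: 8.75
ee_pos: [0.5325, 0.2111, 0.1649]
eef_rot: [-0.407, 1.57, -2.371]
contact_force: [1.2, -0.9, -3.1]
opening: 0.299
```

```bash
python3 -c "
from ov import *
ov('pics/c4.png',{'top':(175,235,70,70),'side':(260,315,90,90)},0,[.5324,.2107])"
```

```text
(no output)
```

View pics/c4.png

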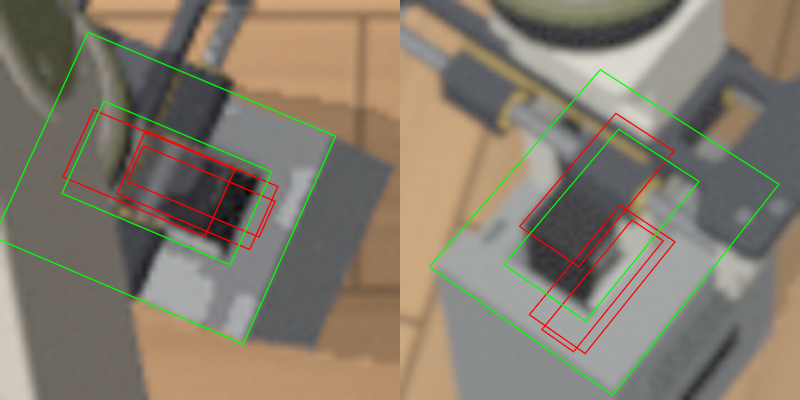

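The cartridge is in the mouth with its foot about 53 mm deep, upright, fingertips just above the dock. I'll go 2 mm further, release, rise, close and turn the slim side to the bay.

```bash
python3 -m inch '20 .04 0 0 0;20 .04 0 0 0;50 .04 0 0 0;50 .04 0 0 0;50 .04 0 0 0;50 -.3 0 0 0;50 -.7 0 0 0;50 -.8 0 0 0;50 -.8 0 0 0' ; python3 -m inch '0 0 0 0 -1;0 0 0 0 -2;0 0 0 0 -3;0 0 0 0 -4;0 0 0 0 -5;0 0 0 0 -6;0 0 0 0 -7;0 0 0 0 -8;0 0 0 0 -9;0 0 0 0 -9;0 0 0 0 -9;0 0 0 0 -9'; python3 -c "
from ov import *
delta([.5324,.2107,.19],-.394+np.pi/2)
ov('pics/c5.png',{'top':(175,235,70,70),'side':(260,315,90,90)},0,[.5324,.2107])"
```

```text
t: 9.98
ee_pos: [0.533, 0.2114, 0.214]
eef_rot: [2.24, 1.569, 0.275]
contact_force: [0.1, 1.3, -0.3]
opening: 0.539
t: 11.48
ee_pos: [0.5325, 0.2112, 0.2128]
eef_rot: [-2.467, 1.57, -2.863]
contact_force: [0.2, 0.2, -0.4]
opening: 0.008
tcp [0.5325 0.2112 0.2128] down [-4.e-04 -1.e-04 -1.e+00] jaw yaw 67.3 q6 -0.89 q1 0.29 F [ 0.2  0.2 -0.4] open 0.7 t 11.475
shift [ 0.38  -0.009  0.003] turn -0.012 (or +-18)
```

View pics/c5.png

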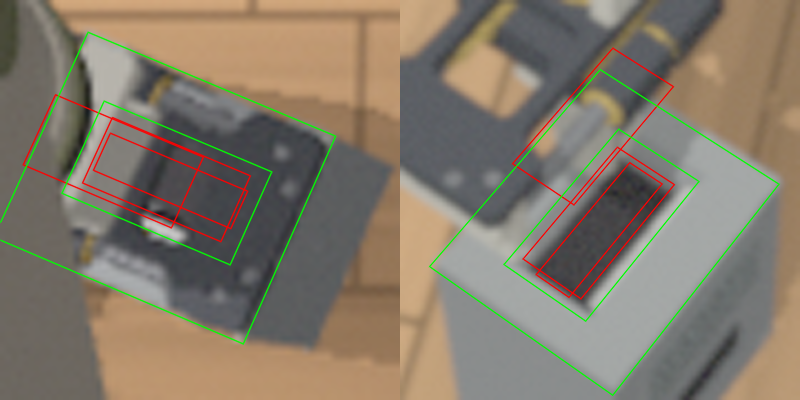

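The cartridge has dropped to within the mouth (its dark top is below the dock's surface), and the closed fingers are centred and turned. I'll go down and feel.

```bash
python3 -m inch '0 .4 0 0 0;0 .8 0 0 0;0 .9 0 0 0;0 1.0 0 0 0;0 1.0 0 0 0'; python3 -m inch '0 .06 0 0 0;0 .12 0 0 0;0 .18 0 0 0;0 .18 0 0 0'
```

```text
t: 12.2
ee_pos: [0.5328, 0.2113, 0.1535]
eef_rot: [0.686, 1.57, 0.291]
contact_force: [0.2, 0.6, -1.0]
opening: 0.007
t: 12.7
ee_pos: [0.5332, 0.212, 0.1437]
eef_rot: [1.004, 1.568, 0.61]
contact_force: [-1.4, 1.7, 7.3]
opening: 0.007
```

```bash
python3 -m inch '0 .05 0 0 0;0 .1 0 0 0;0 .1 0 0 0'; python3 -m inch '0 .04 0 0 0;0 .08 0 0 0;0 .08 0 0 0';python3 -m inch '0 .04 0 0 0;0 .04 0 0 0'
```

```text
t: 13.08
ee_pos: [0.5332, 0.2119, 0.1374]
eef_rot: [0.975, 1.569, 0.581]
contact_force: [-2.4, 1.8, 5.1]
opening: 0.005
t: 13.45
ee_pos: [0.5332, 0.2118, 0.1326]
eef_rot: [0.969, 1.569, 0.575]
contact_force: [-1.2, 1.8, 6.2]
opening: 0.006
t: 13.7
ee_pos: [0.5332, 0.2119, 0.1303]
eef_rot: [0.961, 1.569, 0.568]
contact_force: [-1.6, 1.6, 6.3]
opening: 0.004
```

```bash
python3 -m inch '0 .03 0 0 0;0 .06 0 0 0;0 .1 0 0 0;0 .1 0 0 0'; for i in 1; do :; done; python3 -m inch '0 .01 0 0 0;0 .01 0 0 0'; python3 -m inch '0 .01 0 0 0;0 .01 0 0 0'
```

```text
t: 14.2
ee_pos: [0.5332, 0.2118, 0.1242]
eef_rot: [0.916, 1.569, 0.522]
contact_force: [-1.3, 0.5, 5.9]
opening: 0.004
t: 14.45
ee_pos: [0.5332, 0.2118, 0.1238]
eef_rot: [0.917, 1.569, 0.523]
contact_force: [-2.4, 1.2, 6.9]
opening: 0.002
t: 14.7
ee_pos: [0.5332, 0.2118, 0.1232]
eef_rot: [0.935, 1.569, 0.542]
contact_force: [-1.9, 0.1, 7.4]
opening: 0.004
```

```bash
python3 -m inch '0 .01 0 0 0;0 .02 0 0 0;0 .02 0 0 0'; python3 -m inch '0 .01 0 0 0;0 .02 0 0 0;0 .02 0 0 0'
```

```text
t: 15.08
ee_pos: [0.5333, 0.2118, 0.1221]
eef_rot: [0.92, 1.569, 0.526]
contact_force: [-0.8, 0.5, 7.6]
opening: 0.002
t: 15.45
ee_pos: [0.5332, 0.2118, 0.1208]
eef_rot: [0.916, 1.569, 0.522]
contact_force: [-2.0, 1.0, 7.4]
opening: 0.008
```

```bash
python3 -m inch '0 .01 0 0 0;0 .02 0 0 0;0 .02 0 0 0'
```

```text
t: 15.82
ee_pos: [0.5332, 0.2118, 0.1197]
eef_rot: [0.934, 1.569, 0.54]
contact_force: [-1.5, 1.2, 7.2]
opening: 0.002
```

```bash
python3 -m inch '0 .01 0 0 0;0 .02 0 0 0;0 .02 0 0 0'
```

```text
t: 16.2
ee_pos: [0.5333, 0.2118, 0.1186]
eef_rot: [0.941, 1.569, 0.547]
contact_force: [-3.3, 0.8, 8.1]
opening: 0.005
```

```bash
python3 -m inch '0 .01 0 0 0;0 .02 0 0 0;0 .02 0 0 0'
```

```text
t: 16.58
ee_pos: [0.5333, 0.2119, 0.1183]
eef_rot: [0.894, 1.569, 0.5]
contact_force: [-6.6, -0.6, 15.2]
opening: 0.008
```

```bash
python3 -m inch '0 .01 0 0 0;0 .01 0 0 0'
```

```text
t: 16.82
ee_pos: [0.5333, 0.2119, 0.1182]
eef_rot: [0.871, 1.569, 0.477]
contact_force: [-8.8, -0.6, 19.7]
opening: 0.004
```

Bottom felt: force rose steeply from 7.5 to about 20 N at tip depth 41.6 mm, which is within 38–45. I'll hold briefly, then withdraw.

```bash
python3 -m inch '0 0 0 0 0;0 0 0 0 0'; python3 -m inch '0 -.1 0 0 0;0 -.3 0 0 0;0 -.6 0 0 0;0 -1 0 0 0;0 -1.6 0 0 0;0 -2.3 0 0 0;0 -2.3 0 0 0;0 -2.3 0 0 0';python3 -m inch '0 -.5 1 0 0;0 -.5 1.8 0 0;0 -.5 2.6 0 0;0 -.5 2.6 0 0;0 -.5 2.6 0 0';  python3 - <<'E'
from ov import *
delta([.5324,.2107,.19],-.394+np.pi/2)
o=[]
for n,(x,y,w,h) in {"top":(175,235,70,70),"side":(260,315,90,90)}.items():
    im=cam(n)["image"][y:y+h,x:x+w,::-1]
    o.append(cv2.resize((np.sqrt(im/255.)*255).astype(np.uint8),(400,400),interpolation=cv2.INTER_CUBIC))
cv2.imwrite("pics/c6.png",np.hstack(o))
E
```

```text
t: 17.08
ee_pos: [0.5333, 0.2119, 0.1182]
eef_rot: [0.872, 1.568, 0.478]
contact_force: [-9.0, -1.3, 19.9]
opening: 0.005
t: 18.08
ee_pos: [0.5324, 0.2114, 0.2535]
eef_rot: [2.191, 1.571, 1.797]
contact_force: [-0.9, 0.6, -0.1]
opening: 0.005
t: 18.7
ee_pos: [0.5917, 0.3548, 0.2813]
eef_rot: [-2.192, 1.567, -2.586]
contact_force: [0.3, -1.0, 0.1]
opening: 0.004
tcp [0.5917 0.3548 0.2813] down [-0.0029 -0.0018 -1.    ] jaw yaw 67.45 q6 -0.71 q1 0.47 F [ 0.3 -1.   0.1] open 0.4 t 18.7
shift [ 1.529 -2.593  0.011] turn 0.002 (or +-18)
```

View pics/c6.png

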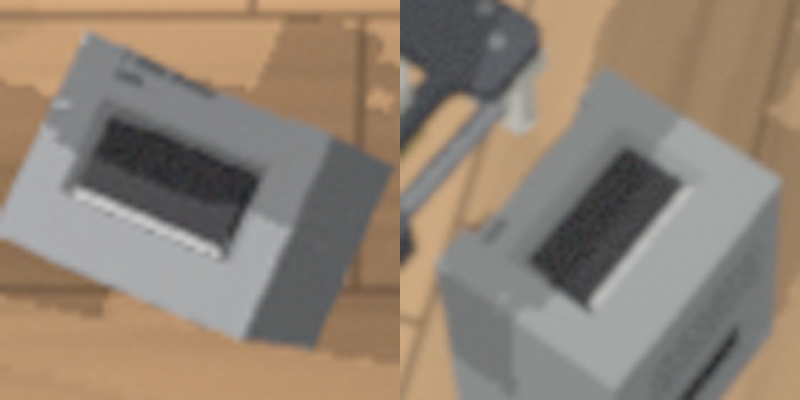

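The flap lies level in the mouth as at the start, with the same dark rectangle at the same place in the side view (crop (530-690, 150-305)). Nothing is touching, so I'll hand in.

```bash
python3 -m inch '0 0 0 0 0;0 0 0 0 0;0 0 0 0 0;0 0 0 0 0'; python3 -c "
from rig import arm
print(arm.sign_off())"
```

```text
t: 19.3
ee_pos: [0.5925, 0.3552, 0.2834]
eef_rot: [0.882, 1.571, 0.488]
contact_force: [0.1, 0.5, -0.9]
opening: 0.004
the job is handed in; nothing more can be done
None
```

I inserted the cartridge into the grey dock and handed the job in at about 19 s of the 72 s allowed; no verdict was reported. I lowered it through the flap to about 55 mm deep and released it. I then turned the closed fingers 90° and pushed it down against about 7 N of clip friction.

- **Seating:** The force rose steeply at a tip depth of about 41.6 mm, inside the expected 38 to 45 mm. I held it there at a measured 20 N, which I estimate put 12 to 15 N on the contact block.
- **Final state:** After withdrawing, the last picture shows the flap lying level in the mouth as at the start. The arm was clear, with its force reading near zero. I did not measure the flap angle, and the seated cartridge cannot be seen under the flap.
- **Disagreements:** The two cameras differed by about 3 to 5 mm in y on the dock and cartridge, and the cartridge looked slightly smaller than its nominal size. I averaged the views for the dock, and close-up overlays then agreed to about 1 mm. The gripper closed at about 28 mm, matching the cartridge's stated width.
- **Side load:** During the final press I also felt a sideways force of about 9 N on the fingertips.
- **Bystanders:** I kept the arm clear of the router, adapter, mug and screwdriver. I did not measure their positions again at the end.

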